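# Shut and lock the tool-chest drawer

## Robot

A 6-joint arm with a two-finger parallel gripper is mounted at the origin on the work surface. World frame = base frame: x ahead of the robot, y to its left, z up, the work surface at z = 0. Lengths are in mm, angles in degrees, forces in N, time in s.
With the tool pointing down it reaches from about 300 to 850 mm from the base axis. Payload 4.2 kg.
Tool frame: the origin (TCP) lies at the very end of the fingers, on their centre line; the grasp point (between the pads) lies 19 mm behind it; z points along the fingers, y is the line along which they close (so a half turn about z gives the same grasp; the last joint's range is limited). The gripper opens to 91 mm and grips with 3 to 60 N. Pads are 32 mm wide; open, the fingers measure 118 mm over their backs; the gripper's body (76 mm by 178 mm) begins 60 mm behind the grasp point.
Start: joints at [-66.406, 18.312, 89.639, -0, 72.044, -1.146], TCP at [240.646, -522.238, 213.976] pointing down, gripper open.
Joint ranges: [-177.97, 177.97], [-48.28, 115.42], [12.27, 149.76], [-77.06, 257.06], [2.81, 150.46], [-146.56, 146.56]. Speed limits (degrees/s): [147.25, 147.25, 180, 180, 180, 180].

## Interface

Orientations are given as [roll, pitch, yaw] about the fixed x, y, z axes, in that order (R = Rz(yaw) Ry(pitch) Rx(roll)).
In Python, from workcell import env, grab_frame gives the robot as it stands. The module is installed in compiled form; this text tells all that it offers.
- The arm moves only by the tool move_arm, never from a script. Its argument "plan" is a list of rows, each an object of numbers: "tx", "ty", "tz": the shift along the tool's x, y, z in cm; "wx", "wy", "wz": the turn, a rotation vector about the tool's x, y, z in rad. In form: [{"tx": .., "ty": .., "tz": .., "wx": .., "wy": .., "wz": ..}, ...]. A call has 1 to 12 rows; each row shifts and turns the commanded pose from where the row before left it, along the tool's axes as they then stand; what a row does not reach is not made up. A row lasts 1/12 s, in which the tool goes at most 41.7 mm and 7.16 degrees, less where a joint would pass 70% of its speed; a pose out of reach is approached as far as the arm can. A call is refused whole if a number of a shift passes 4.17 or a number of a turn 0.125, either way. A call with a gripper value outside its range is refused whole. "gripper" is the finger opening in cm, from 0 to 9.12, set as the call begins (left out, the last holds). The fingers move at their own pace and stop on an object; "force" is the grip in N (left out, the last holds). Time passes only in rows, so rows that do not move let the fingers close. It gives the time, the measured TCP pose, the force, the opening and the grip force at its end, in the units of the state.
- env.state(): the state, without advancing time (a new reading comes with each control period).
- grab_frame(name): name is "scene" or "side" or "wrist"; returns a dict with "color" (384x512x3 uint8, red, green, blue), "vfov" (degrees; the focal length in pixels is half the picture's height over the tangent of half this angle, whatever the lens; pixels are square), "cx", "cy" (the principal point, pixels), "view" (4x4, takes a point from world to camera coordinates). Camera axes: x right, y up, looking along -z (the intrinsics and any distortion apply to the point x, -y, -z); pixel columns grow to the right and rows downward; lengths in mm; the calibration is good to about 2 mm. The wrist camera is an equidistant fisheye: a pixel r from the principal point sees the ray r / f radians off the axis. A picture is of the moment at which its call begins. There is no depth.
- env.job_done(): hands the job in; it is judged then, once.
The state is a dict: "time_s": time; "qpos": joint angles; "qvel": joint speeds; "effort": joint torques, N m; "ee_pos": TCP position; "ee_rot": TCP orientation; "force": force on the tool from outside, world axes, zero at the start; "torque": the same for the moment, N m; "gripper_width": finger opening in mm; "gripper_force": force on a finger pad.
Only numpy, scipy, OpenCV 4.12 (cv2) and the standard library are available. Lean on these libraries where they do the work, as an engineer would, in place of code of your own. Each camera call takes 0.05 s, during which the arm holds its last target. There are 200 camera calls.

## Task

The upper drawer of the wooden tool chest is standing open, held by the lock lever on the chest's top. Swing the lever all the way over to free the drawer, push the drawer gently home, without slamming it, until it clicks past its catch and seats, and then swing the lever all the way back to lock it. Leave the loose things lying about where they are.

Things in the scene. Friction and masses are not known exactly. Their poses are not given: they have to be found in the camera images.
- chest: wooden tool chest fixed to the bench, 260 deep (x) x 400 wide (y) x 170 high (top board at z = 170), front towards the robot. Origin at the centre of its underside; -x points out of its front (the way the drawer opens), +y to the left as seen from the robot, z up. The lower drawer front is fixed and plays no part.
- drawer (a joint): how far the upper drawer stands out, in m, along the chest's x: 0 = home (front at x = -130 in the chest's frame), 0.08 to 0.10 at the start, at most 0.11. It slides with 1 to 3 N; from about 16 mm a sprung catch resists: about 7 N are needed to pass it at 7 mm, then it pulls itself home. Let go sooner, it springs out to about 16 mm. Locked, the lever's tongue stops it closing past 70 mm.
- drawer_handle (a point): centre of the drawer's brass bar handle: a round bar 11 thick and 120 long along the chest's y, 35 in front of the drawer's front, at z = 134 (36 below the chest's top); moves with the drawer. The drawer's front is 394 wide, from z = 98 to 156
- lock_lever (a joint): angle of the lock lever, rad: 0 = locked, leaning 0.5 from upright towards the chest's -y (right); 1.0 = free, leaning 0.5 towards +y (left). It turns about an axis along the chest's x between these stops and stays where left; about 1 N at the knob, pushed sideways with closed fingers, moves it. Its tongue can drop through the slot only with the drawer home (within 5 mm) or out beyond 70 mm.
- lever_knob (a point): centre of the black ball knob, 18 across, at the end of the lever's 10 thick round steel shaft, 60 from the pivot; 53 above the pivot at either end of the swing, 60 at the middle
- lever_pivot (a point): the lever's pivot: at x = -80, y = -90, z = 182 in the chest's frame, 12 above the chest's top, between two steel cheeks 20 wide and 20 high
- jar: a glass screw jar with a steel cap, 60 across and 75 high, standing on the chest's top; origin at the centre of its base (leave alone)
- tape: a grey tape measure, 78 x 35 x 60 high, standing on the chest's top; origin at the centre of its underside (leave alone)
- wrench: a steel wrench, 160 long, lying on the bench below the open drawer; origin near its middle (leave alone)
- screwdriver: a screwdriver with a wooden handle, 200 long, lying on the bench to the robot's right; origin near its middle (leave alone)
- hammer: a hammer with a wooden handle, 300 long, lying on the bench to the robot's left; origin near its middle (leave alone)
- paintcan: a metal can, 100 across and 120 high, on the bench to the left of the chest; origin at the centre of its base (leave alone)
- tray: an empty grey plastic tray, 140 x 100 x 45 high, on the bench to the right of the chest; origin at the centre of its underside (leave alone)

How it is judged (in metres and radians):
On the way, in this order (a step that is already met when the one before it is completed fails the run):
1. the lever is swung over and the drawer freed, still open (value of joint lock_lever above 0.87 rad and value of joint drawer above 0.05 m), for 0.1 s.
2. the drawer is pushed home and seats at its catch, the lever still free (value of joint drawer below 0.003 m and value of joint lock_lever above 0.7 rad), for 0.2 s.
3. the lever is swung back to locked, the drawer home (value of joint drawer below 0.003 m and value of joint lock_lever below 0.13 rad), for 0.2 s.
At the end, for the whole second after the job is handed in: the drawer is home within 3 mm and the lock lever is back within 0.13 rad of its locked stop (all of step 3); the robot touches nothing.
It fails at once if the drawer is slammed: it closes faster than 0.45 m/s (velocity of joint drawer below -0.45 m/s).
It fails at once if one of the loose things is moved more than 40 mm (distance of any of jar, tape, wrench, screwdriver, hammer, paintcan, tray from where it was at the start of the episode above 0.04 m).
It also fails if it takes over 54 s, if anything falls off the work surface, if the arm or the gripper's body presses on something with over 40 N, if the wrist force passes 120 N, or if a joint passes its speed limit or range.

## Working session

There is one attempt and no reset: what is moved stays moved. The work goes in short steps, Python scripts to look and compute and a tool call to move; the robot and the scene stay as the last step left them, time stands still between calls to the robot, and variables do not carry over. Pictures are saved under pics/ and viewed, at most 10 in all, crops included, and the job is handed in when it is done.

Besides the shell and the picture viewer there is one more tool, called as name(argument=value, ...), one argument or row to a line, values as JSON. move_arm: Moves the arm, as the interface text tells. Its arguments: {"type":"object","properties":{"plan":{"type":"array","items":{"type":"object","properties":{"tx":{"type":"number"},"ty":{"type":"number"},"tz":{"type":"number"},"wx":{"type":"number"},"wy":{"type":"number"},"wz":{"type":"number"}}}},"gripper":{"type":"number"},"force":{"type":"number"}},"required":["plan"]}

```bash
mkdir -p pics
python3 - <<'E'
from workcell import env, grab_frame
import cv2,pickle
s=env.state();print({k:s[k] for k in('time_s','ee_pos','ee_rot','force','gripper_width')})
d={}
for n in("scene","side","wrist"):
    f=grab_frame(n);d[n]=f
    cv2.imwrite(f"pics/{n}0.png",f["color"][:,:,::-1])
    print(n,f["vfov"],f["cx"],f["cy"],f["view"], [k for k in f])
pickle.dump(d,open("f0.pkl","wb"))
E
```

```text
{'time_s': 0.0, 'ee_pos': array([ 240.42690637, -521.74265503,  213.09934873]), 'ee_rot': array([-1.79893597e+02, -1.58953740e-03,  2.47401409e+01]), 'force': array([ 0.07996756,  0.51662307, -0.28299162]), 'gripper_width': 91.22668881631233}
scene 44.213458483683205 254.146686269854 197.74013502154435 [[ 4.47926131e-01  8.94037253e-01  7.71829316e-03 -2.56999173e+02]
 [-5.99146246e-01  2.93751338e-01  7.44804623e-01  2.04239248e+02]
 [ 6.63615820e-01 -3.38241839e-01  6.67237965e-01 -1.77681687e+03]
 [ 0.00000000e+00  0.00000000e+00  0.00000000e+00  1.00000000e+00]] ['color', 'vfov', 'cx', 'cy', 'view']
side 53.640672036716936 252.2756444403959 193.19708157377423 [[-9.18260643e-01 -3.95976410e-01 -2.72167304e-04  5.00917667e+02]
 [ 2.27718570e-01 -5.28636443e-01  8.17733308e-01 -2.70442105e+02]
 [-3.23946977e-01  7.50830336e-01  5.75597222e-01 -1.07206231e+03]
 [ 0.00000000e+00  0.00000000e+00  0.00000000e+00  1.00000000e+00]] ['color', 'vfov', 'cx', 'cy', 'view']
wrist 65.70646984690485 253.33199201455187 193.82483815332628 [[ 4.18632114e-01 -9.08155765e-01 -5.09481880e-04 -5.75588147e+02]
 [ 8.74507360e-01  4.03272394e-01 -2.69459187e-01  3.02260488e+01]
 [ 2.44916374e-01  1.12358723e-01  9.63011675e-01 -3.91486367e+02]
 [ 0.00000000e+00  0.00000000e+00  0.00000000e+00  1.00000000e+00]] ['color', 'vfov', 'cx', 'cy', 'view']
```

View pics/scene0.png

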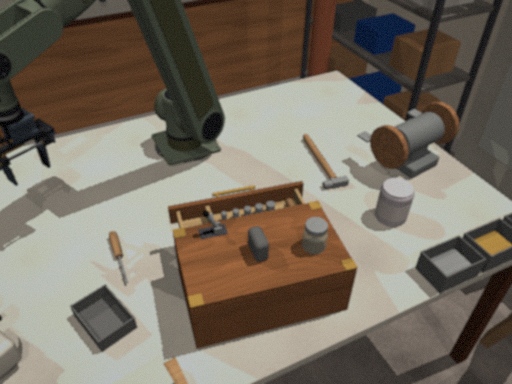

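View pics/side0.png

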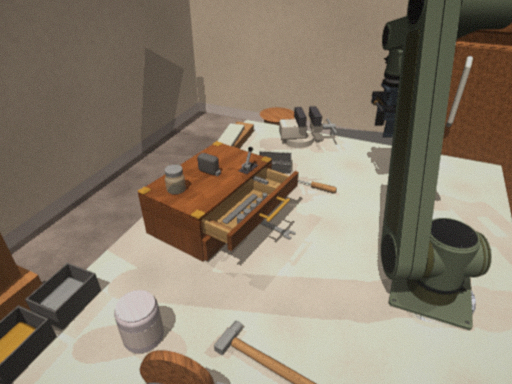

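The scene view shows the chest at about (265,260) with the open drawer facing the robot and the lever near (208,222). The side view shows the lever at about (249,160) and the handle at about (275,208). I'll enlarge both views to read the pixels.

Run:
```python
import cv2,pickle,numpy as np
d=pickle.load(open("f0.pkl","rb"))
a=d["scene"]["color"][170:350,160:365,::-1];b=d["side"]["color"][135:260,135:305,::-1]
A=cv2.resize(a,(400,351),interpolation=cv2.INTER_CUBIC)
A=cv2.resize(d["scene"]["color"][175:350,165:365,::-1],None,fx=4,fy=3.4,interpolation=cv2.INTER_CUBIC)
B=cv2.resize(b,None,fx=4.7,fy=4.7,interpolation=cv2.INTER_CUBIC)
cv2.imwrite("pics/sc.png",A);cv2.imwrite("pics/si.png",B);print(A.shape,B.shape)
```

```text
(595, 800, 3) (588, 799, 3)
```

View pics/sc.png

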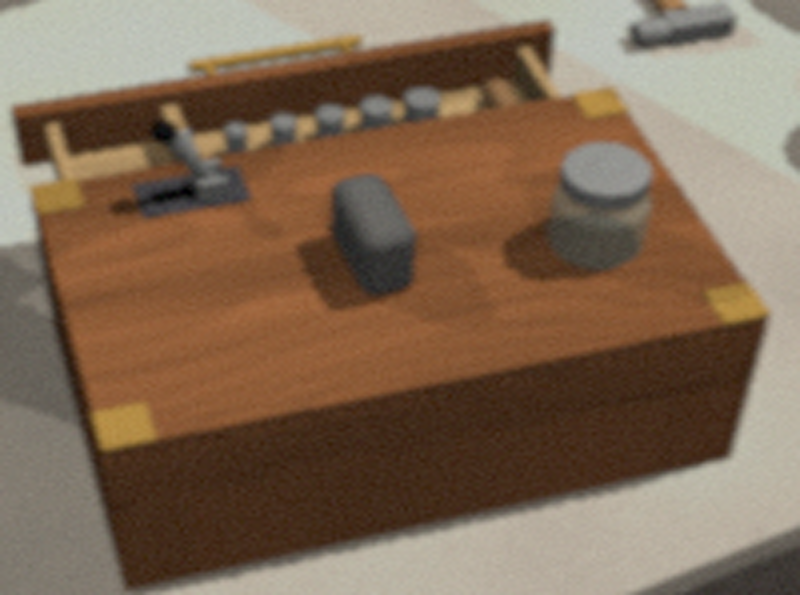

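View pics/si.png

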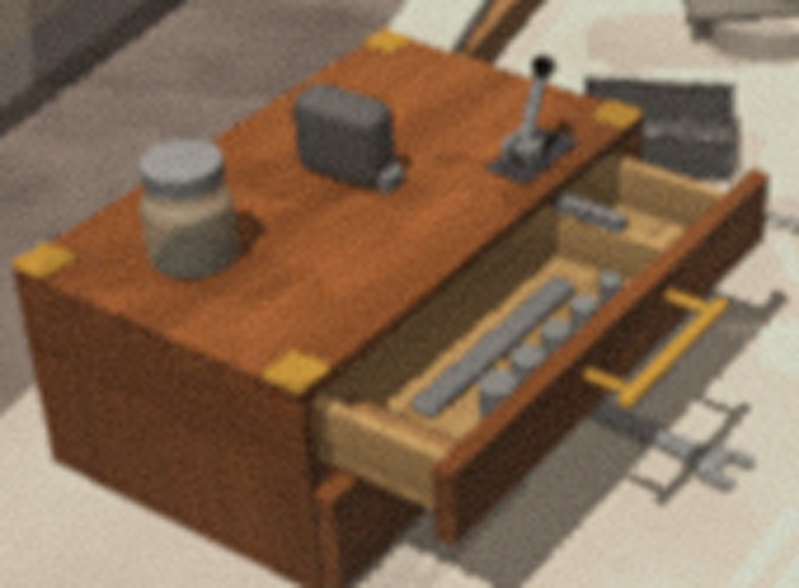

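The scene crop gives the top corners at (33,185), (622,92), (768,312) and (97,442), the knob at (163,130), and the handle ends at (193,66) and (360,42). In the side crop the corners are (643,115), (308,395), (15,270) and (385,30), the knob is at (543,67), and the handle ends are at (722,305) and (627,398). The lever leans right (locked). The tape and jar stand well to the left of it.

```bash
cat > h.py <<'E'
import numpy as np,cv2
def P(f):
    F=192/np.tan(np.radians(f["vfov"]/2))
    K=np.array([[F,0,f["cx"]],[0,F,f["cy"]],[0,0,1]])
    return K@(np.diag([1,-1,-1])@np.array(f["view"])[:3])
def tri(Pa,Pb,a,b):
    X=cv2.triangulatePoints(Pa,Pb,np.array(a,float).reshape(2,1),np.array(b,float).reshape(2,1))[:,0];X=X[:3]/X[3]
    r=[(lambda q:q[:2]/q[2]-p)(M@np.r_[X,1]) for M,p in((Pa,a),(Pb,b))]
    return X,r
E
python3 - <<'E'
import pickle
from h import *
from scipy.optimize import least_squares
d=pickle.load(open("f0.pkl","rb"));Pa,Pb=P(d["scene"]),P(d["side"])
S=lambda u,v:np.array([u/4+165,v/3.4+175]);T=lambda u,v:np.array([u/4.7+135,v/4.7+135])
m={"FR":((33,185),(643,115)),"FL":((622,92),(308,395)),"BL":((768,312),(15,270)),"BR":((97,442),(385,30)),"knob":((163,130),(543,67)),"hR":((193,66),(722,305)),"hL":((360,42),(627,398)),
"jarcap":((605,170),(182,165)),"tape":((372,200),(345,110))}
X={}
for k,(a,b) in m.items():
    X[k],r=tri(Pa,Pb,S(*a),T(*b));print(k,X[k].round(1),np.round(r,1).tolist())
pr=lambda M,p:(lambda q:(q[:2]/q[2:]).T)(M@np.r_[p.T,np.ones((1,len(p)))])
ks=["FR","FL","BL","BR","knob","hR","hL"]
def model(v):
    x,y,t,dr=v;c,s=np.cos(t),np.sin(t)
    L=np.array([[-130,-200,170],[-130,200,170],[130,200,170],[130,-200,170],[-80,-90-28.8,182+52.7],[-165-dr,-60,134],[-165-dr,60,134]])
    return L@np.array([[c,s,0],[-s,c,0],[0,0,1]])+[x,y,0]
A=np.array([S(*m[k][0]) for k in ks]);B=np.array([T(*m[k][1]) for k in ks])
f=lambda v:np.r_[pr(Pa,model(v))-A,pr(Pb,model(v))-B].ravel()
c0=sum(X[k] for k in ks[:4])/4;t0=np.arctan2(*(X["BR"]-X["FR"])[1::-1])
r=least_squares(f,[c0[0],c0[1],t0,90],loss="soft_l1")
print(r.x,np.degrees(r.x[2]));print(r.fun.reshape(-1,4).round(1));print(model(r.x).round(1))
E
```

```text
FR [ 570.5 -231.2  167.2] [[-0.0, -0.0], [-0.0, 0.0]]
FL [641.9 162.3 165. ] [[-1.8, -0.8], [-2.8, 1.0]]
BL [878.5 118.8 165.5] [[-0.2, -0.1], [-0.2, 0.1]]
BR [ 808.7 -276.4  169.3] [[0.6, 0.4], [0.6, -0.3]]
knob [ 619.1 -157.   234.7] [[0.1, 0.0], [0.1, -0.1]]
hR [452.5 -72.7 131.6] [[-0.1, -0.1], [-0.1, 0.1]]
hL [476.3  48.4 132.4] [[-0.6, -0.4], [-1.0, 0.6]]
jarcap [776.   61.4 239. ] [[-0.1, -0.0], [-0.1, 0.0]]
tape [728.1 -68.  222.7] [[0.4, 0.2], [0.4, -0.2]]
[ 7.20727323e+02 -5.69903427e+01 -1.83652488e-01  9.58423564e+01] -10.522512453671935
[[-1.5 -4.5 -3.7 -4.9]
 [ 0.7  1.1  0.7  1.5]
 [-0.6  0.6  1.4 -1. ]
 [-0.4 -1.1  3.6  0.3]
 [ 0.7  0.9 -1.6 -2.1]
 [-0.1 -0.8 -0.  -0.4]
 [-0.8  0.1 -0.8  0.5]]
[[ 556.4 -229.9  170. ]
 [ 629.4  163.4  170. ]
 [ 885.1  115.9  170. ]
 [ 812.  -277.4  170. ]
 [ 620.4 -159.2  234.7]
 [ 453.3  -68.3  134. ]
 [ 475.2   49.6  134. ]]
```

Knob is at about (619.5,-158,235), chest yaw about -10.4°, and the drawer is out by about 96 mm. First I rise and turn the tool to chest yaw, so that tool x = chest +x and tool y = chest -y.

move_arm(
  plan=[
    {"tz":-1,"wz":0.0766},
    {"tz":-1,"wz":0.0766},
    {"tz":-1,"wz":0.0766},
    {"tz":-1,"wz":0.0766},
    {"tz":-1,"wz":0.0766},
    {"tz":-1,"wz":0.0766},
    {"tz":-1,"wz":0.0766},
    {"tz":-1,"wz":0.0766},
  ],
  gripper=0,
  force=20,
)

```text
schema error: expected keys tx, ty, tz, wx, wy, wz
```

move_arm(
  plan=[
    {"tx":1.8,"ty":-2.3},
    {"tx":1.8,"ty":-2.3},
    {"tx":1.8,"ty":-2.3},
    {"tx":1.8,"ty":-2.3},
    {"tx":1.8,"ty":-2.3},
    {"tx":1.8,"ty":-2.3},
    {"tx":1.8,"ty":-2.3},
    {"tx":1.8,"ty":-2.3},
    {"tx":1.8,"ty":-2.3},
    {"tx":1.8,"ty":-2.3},
    {"tx":1.8,"ty":-2.3},
    {"tx":1.8,"ty":-2.3},
  ],
)

```text
schema error: expected keys tx, ty, tz, wx, wy, wz
```

All six keys are required in each row.

move_arm(
  plan=[
    {"tx":0,"ty":0,"tz":-1,"wx":0,"wy":0,"wz":0.0766},
    {"tx":0,"ty":0,"tz":-1,"wx":0,"wy":0,"wz":0.0766},
    {"tx":0,"ty":0,"tz":-1,"wx":0,"wy":0,"wz":0.0766},
    {"tx":0,"ty":0,"tz":-1,"wx":0,"wy":0,"wz":0.0766},
    {"tx":0,"ty":0,"tz":-1,"wx":0,"wy":0,"wz":0.0766},
    {"tx":0,"ty":0,"tz":-1,"wx":0,"wy":0,"wz":0.0766},
    {"tx":0,"ty":0,"tz":-1,"wx":0,"wy":0,"wz":0.0766},
    {"tx":0,"ty":0,"tz":-1,"wx":0,"wy":0,"wz":0.0766},
  ],
  gripper=0,
  force=20,
)

```text
time_s: 0.82
ee_pos: [240.5, -522.0, 294.1]
ee_rot: [-180.0, 0.0, -10.6]
force: [0.2, -0.3, 0.1]
gripper_width: 40.6
gripper_force: 0.0
```

move_arm(
  plan=[
    {"tx":1.8,"ty":-2.3,"tz":0,"wx":0,"wy":0,"wz":0},
    {"tx":1.8,"ty":-2.3,"tz":0,"wx":0,"wy":0,"wz":0},
    {"tx":1.8,"ty":-2.3,"tz":0,"wx":0,"wy":0,"wz":0},
    {"tx":1.8,"ty":-2.3,"tz":0,"wx":0,"wy":0,"wz":0},
    {"tx":1.8,"ty":-2.3,"tz":0,"wx":0,"wy":0,"wz":0},
    {"tx":1.8,"ty":-2.3,"tz":0,"wx":0,"wy":0,"wz":0},
    {"tx":1.8,"ty":-2.3,"tz":0,"wx":0,"wy":0,"wz":0},
    {"tx":1.8,"ty":-2.3,"tz":0,"wx":0,"wy":0,"wz":0},
    {"tx":1.8,"ty":-2.3,"tz":0,"wx":0,"wy":0,"wz":0},
    {"tx":1.8,"ty":-2.3,"tz":0,"wx":0,"wy":0,"wz":0},
  ],
)

```text
time_s: 1.65
ee_pos: [459.9, -327.2, 293.7]
ee_rot: [-180.0, 0.0, -10.4]
force: [-0.1, -0.6, 0.5]
gripper_width: 0.7
gripper_force: 0.0
```

move_arm(
  plan=[
    {"tx":2.1,"ty":-2.6,"tz":0,"wx":0,"wy":0,"wz":0},
    {"tx":2.1,"ty":-2.6,"tz":0,"wx":0,"wy":0,"wz":0},
    {"tx":2.1,"ty":-2.6,"tz":0,"wx":0,"wy":0,"wz":0},
    {"tx":2.1,"ty":-2.6,"tz":0,"wx":0,"wy":0,"wz":0},
    {"tx":2.1,"ty":-2.6,"tz":0,"wx":0,"wy":0,"wz":0},
    {"tx":2.1,"ty":-2.6,"tz":0,"wx":0,"wy":0,"wz":0},
    {"tx":0,"ty":0,"tz":1.5,"wx":0,"wy":0,"wz":0},
    {"tx":0,"ty":0,"tz":1.5,"wx":0,"wy":0,"wz":0},
    {"tx":0,"ty":0,"tz":1.5,"wx":0,"wy":0,"wz":0},
    {"tx":0,"ty":0,"tz":1.5,"wx":0,"wy":0,"wz":0},
    {"tx":0,"ty":0,"tz":1.0,"wx":0,"wy":0,"wz":0},
    {"tx":0,"ty":0,"tz":0,"wx":0,"wy":0,"wz":0},
  ],
)

```text
time_s: 2.65
ee_pos: [609.8, -197.1, 221.1]
ee_rot: [-180.0, 0.3, -10.4]
force: [-1.3, -1.0, -0.7]
gripper_width: 0.5
gripper_force: 0.0
```

Run:
```python
from workcell import env, grab_frame
import cv2,numpy as np
a=grab_frame("scene")["color"];b=grab_frame("side")["color"]
r=lambda c:cv2.resize(c[:,:,::-1],(400,400),interpolation=cv2.INTER_CUBIC)
cv2.imwrite("pics/c1.png",np.hstack([r(a[150:270,150:270]),r(b[110:230,190:310])]))
s=env.state();print(s["ee_pos"],s["force"])
```

```text
[ 611.14705903 -197.69305826  223.95670555] [-0.31265549 -0.59968289  0.62596995]
```

View pics/c1.png

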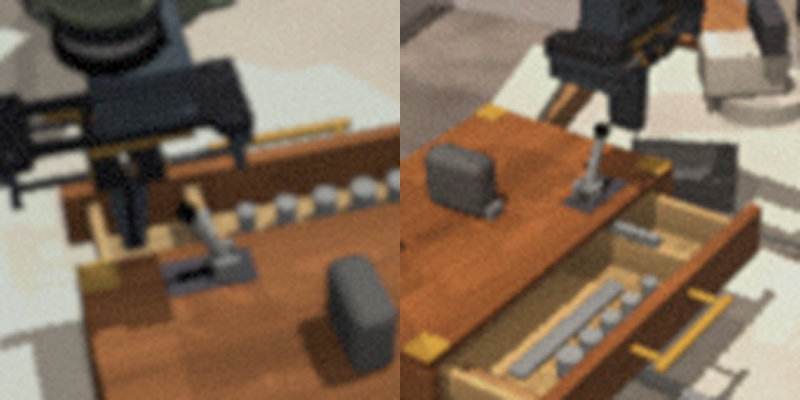

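The left panel shows the closed fingers at (130,230), clear on the right of the knob at (188,212). Now I push left.

move_arm(
  plan=[
    {"tx":0,"ty":-0.6,"tz":0,"wx":0,"wy":0,"wz":0},
    {"tx":0,"ty":-0.6,"tz":0,"wx":0,"wy":0,"wz":0},
    {"tx":0,"ty":-0.6,"tz":0,"wx":0,"wy":0,"wz":0},
    {"tx":0,"ty":-0.6,"tz":0,"wx":0,"wy":0,"wz":0},
    {"tx":0,"ty":-0.6,"tz":0,"wx":0,"wy":0,"wz":0},
    {"tx":0,"ty":-0.6,"tz":0,"wx":0,"wy":0,"wz":0},
    {"tx":0,"ty":-0.6,"tz":0,"wx":0,"wy":0,"wz":0},
    {"tx":0,"ty":-0.6,"tz":0,"wx":0,"wy":0,"wz":0},
    {"tx":0,"ty":-0.6,"tz":0,"wx":0,"wy":0,"wz":0},
    {"tx":0,"ty":-0.6,"tz":0,"wx":0,"wy":0,"wz":0},
    {"tx":0,"ty":-0.5,"tz":0,"wx":0,"wy":0,"wz":0},
    {"tx":0,"ty":0,"tz":0,"wx":0,"wy":0,"wz":0},
  ],
)

```text
time_s: 3.75
ee_pos: [622.9, -132.3, 223.5]
ee_rot: [-180.0, 0.0, -10.3]
force: [-0.4, 0.7, -1.3]
gripper_width: 0.8
gripper_force: 0.0
```

move_arm(
  plan=[
    {"tx":0,"ty":-0.3,"tz":0,"wx":0,"wy":0,"wz":0},
    {"tx":0,"ty":-0.3,"tz":0,"wx":0,"wy":0,"wz":0},
    {"tx":0,"ty":0,"tz":0,"wx":0,"wy":0,"wz":0},
  ],
)

```text
time_s: 4.0
ee_pos: [623.9, -127.4, 223.7]
ee_rot: [-180.0, 0.0, -10.4]
force: [-0.7, -0.7, 0.3]
gripper_width: 0.7
gripper_force: 0.0
```

move_arm(
  plan=[
    {"tx":0,"ty":-0.2,"tz":0,"wx":0,"wy":0,"wz":0},
    {"tx":0,"ty":-0.2,"tz":0,"wx":0,"wy":0,"wz":0},
    {"tx":0,"ty":0,"tz":0,"wx":0,"wy":0,"wz":0},
  ],
)

```text
time_s: 4.25
ee_pos: [624.7, -123.7, 223.9]
ee_rot: [-180.0, 0.0, -10.4]
force: [0.3, 0.9, -0.5]
gripper_width: 0.5
gripper_force: 0.2
```

Run:
```python
from workcell import env, grab_frame
import cv2,numpy as np
a=grab_frame("scene")["color"];b=grab_frame("side")["color"]
r=lambda c:cv2.resize(c[:,:,::-1],(400,400),interpolation=cv2.INTER_CUBIC)
cv2.imwrite("pics/c2.png",np.hstack([r(a[160:260,160:260]),r(b[110:210,190:290])]))
s=env.state();print(s["ee_pos"],s["force"])
```

```text
[ 624.6914171  -123.67723942  224.00032199] [ 0.02442494 -0.71524328 -0.32786764]
```

View pics/c2.png

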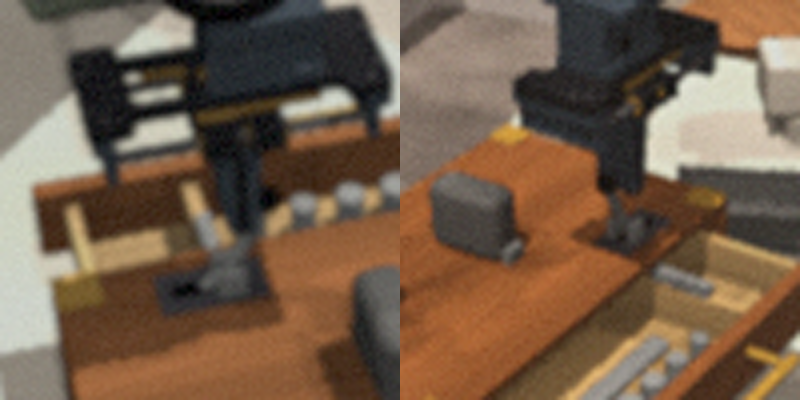

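The left panel shows the knob at (268,195), now to the left of the fingers (245,220), so the lever is nearly over. I continue until the stop is felt.

move_arm(
  plan=[
    {"tx":0,"ty":-0.2,"tz":0,"wx":0,"wy":0,"wz":0},
    {"tx":0,"ty":-0.1,"tz":0,"wx":0,"wy":0,"wz":0},
    {"tx":0,"ty":0,"tz":0,"wx":0,"wy":0,"wz":0},
  ],
)

```text
time_s: 4.6
ee_pos: [625.1, -121.3, 223.9]
ee_rot: [179.9, -0.0, -10.4]
force: [0.1, -1.6, -1.0]
gripper_width: 0.8
gripper_force: 1.0
```

move_arm(
  plan=[
    {"tx":0,"ty":-0.1,"tz":0,"wx":0,"wy":0,"wz":0},
    {"tx":0,"ty":-0.1,"tz":0,"wx":0,"wy":0,"wz":0},
    {"tx":0,"ty":0,"tz":0,"wx":0,"wy":0,"wz":0},
  ],
)

```text
time_s: 4.85
ee_pos: [625.2, -121.0, 223.9]
ee_rot: [179.8, -0.0, -10.4]
force: [-1.9, -7.0, -1.0]
gripper_width: 0.5
gripper_force: 3.4
```

Stop felt (7 N). Now I retreat, rise and go in front of the handle.

move_arm(
  plan=[
    {"tx":0,"ty":0.6,"tz":0,"wx":0,"wy":0,"wz":0},
    {"tx":0,"ty":0,"tz":-2.4,"wx":0,"wy":0,"wz":0},
    {"tx":0,"ty":0,"tz":-2.4,"wx":0,"wy":0,"wz":0},
    {"tx":0,"ty":0,"tz":-2.2,"wx":0,"wy":0,"wz":0},
    {"tx":-2.75,"ty":-1.08,"tz":0,"wx":0,"wy":0,"wz":0},
    {"tx":-2.75,"ty":-1.08,"tz":0,"wx":0,"wy":0,"wz":0},
    {"tx":-2.75,"ty":-1.08,"tz":0,"wx":0,"wy":0,"wz":0},
    {"tx":-2.75,"ty":-1.08,"tz":0,"wx":0,"wy":0,"wz":0},
    {"tx":-2.75,"ty":-1.08,"tz":0,"wx":0,"wy":0,"wz":0},
    {"tx":-2.75,"ty":-1.08,"tz":0,"wx":0,"wy":0,"wz":0},
    {"tx":-2.75,"ty":-1.08,"tz":0,"wx":0,"wy":0,"wz":0},
    {"tx":-2.75,"ty":-1.08,"tz":0,"wx":0,"wy":0,"wz":0},
  ],
)

```text
time_s: 5.85
ee_pos: [422.3, 1.0, 294.1]
ee_rot: [-179.9, -0.0, -10.4]
force: [0.7, 0.2, -0.2]
gripper_width: 0.4
gripper_force: 0.0
```

move_arm(
  plan=[
    {"tx":0,"ty":0,"tz":0,"wx":0,"wy":0,"wz":0},
    {"tx":0,"ty":0,"tz":0,"wx":0,"wy":0,"wz":0},
  ],
)

```text
time_s: 6.02
ee_pos: [423.0, 0.7, 294.7]
ee_rot: [-179.9, -0.1, -10.3]
force: [0.6, -1.5, -0.4]
gripper_width: 0.5
gripper_force: 0.0
```

Run:
```python
from workcell import env, grab_frame
import cv2,numpy as np
a=grab_frame("scene")["color"];b=grab_frame("side")["color"]
r=lambda c:cv2.resize(c[:,:,::-1],(400,400),interpolation=cv2.INTER_CUBIC)
cv2.imwrite("pics/c3.png",np.hstack([r(a[160:260,160:260]),r(b[110:230,190:310])]))
s=env.state();print(s["ee_pos"],s["force"])
```

```text
[ 4.24339318e+02 -1.47382098e-01  2.94322551e+02] [-1.06028621 -0.11597962  0.03431651]
```

View pics/c3.png

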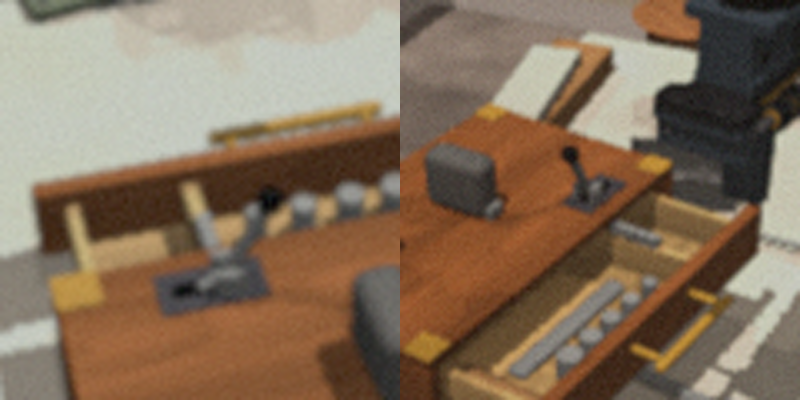

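The knob at (268,198) in the left panel now leans fully left, so the drawer is free. Next I descend in front of the handle.

move_arm(
  plan=[
    {"tx":0,"ty":0,"tz":2.2,"wx":0,"wy":0,"wz":0},
    {"tx":0,"ty":0,"tz":2.2,"wx":0,"wy":0,"wz":0},
    {"tx":0,"ty":0,"tz":2.2,"wx":0,"wy":0,"wz":0},
    {"tx":0,"ty":0,"tz":2.2,"wx":0,"wy":0,"wz":0},
    {"tx":0,"ty":0,"tz":2.2,"wx":0,"wy":0,"wz":0},
    {"tx":0,"ty":0,"tz":2.2,"wx":0,"wy":0,"wz":0},
    {"tx":0,"ty":0,"tz":2.2,"wx":0,"wy":0,"wz":0},
    {"tx":0,"ty":0,"tz":2.2,"wx":0,"wy":0,"wz":0},
    {"tx":0,"ty":0,"tz":0,"wx":0,"wy":0,"wz":0},
  ],
)

```text
time_s: 6.87
ee_pos: [421.6, -0.6, 114.2]
ee_rot: [179.9, 0.5, -10.4]
force: [0.5, 1.0, -0.3]
gripper_width: 0.5
gripper_force: 0.0
```

move_arm(
  plan=[
    {"tx":0.4,"ty":0,"tz":0,"wx":0,"wy":0,"wz":0},
    {"tx":0.4,"ty":0,"tz":0,"wx":0,"wy":0,"wz":0},
    {"tx":0.4,"ty":0,"tz":0,"wx":0,"wy":0,"wz":0},
    {"tx":0.4,"ty":0,"tz":0,"wx":0,"wy":0,"wz":0},
    {"tx":0.4,"ty":0,"tz":0,"wx":0,"wy":0,"wz":0},
    {"tx":0.4,"ty":0,"tz":0,"wx":0,"wy":0,"wz":0},
    {"tx":0.4,"ty":0,"tz":0,"wx":0,"wy":0,"wz":0},
    {"tx":0.4,"ty":0,"tz":0,"wx":0,"wy":0,"wz":0},
    {"tx":0.4,"ty":0,"tz":0,"wx":0,"wy":0,"wz":0},
    {"tx":0.4,"ty":0,"tz":0,"wx":0,"wy":0,"wz":0},
    {"tx":0.4,"ty":0,"tz":0,"wx":0,"wy":0,"wz":0},
    {"tx":0.4,"ty":0,"tz":0,"wx":0,"wy":0,"wz":0},
  ],
)

```text
time_s: 7.87
ee_pos: [471.2, -8.9, 117.9]
ee_rot: [-180.0, 0.0, -10.4]
force: [-1.3, 0.4, 1.0]
gripper_width: 0.2
gripper_force: 0.8
```

move_arm(
  plan=[
    {"tx":0.4,"ty":0,"tz":0,"wx":0,"wy":0,"wz":0},
    {"tx":0.4,"ty":0,"tz":0,"wx":0,"wy":0,"wz":0},
    {"tx":0.4,"ty":0,"tz":0,"wx":0,"wy":0,"wz":0},
    {"tx":0.4,"ty":0,"tz":0,"wx":0,"wy":0,"wz":0},
    {"tx":0.4,"ty":0,"tz":0,"wx":0,"wy":0,"wz":0},
    {"tx":0.4,"ty":0,"tz":0,"wx":0,"wy":0,"wz":0},
    {"tx":0.4,"ty":0,"tz":0,"wx":0,"wy":0,"wz":0},
    {"tx":0.4,"ty":0,"tz":0,"wx":0,"wy":0,"wz":0},
    {"tx":0.4,"ty":0,"tz":0,"wx":0,"wy":0,"wz":0},
    {"tx":0.4,"ty":0,"tz":0,"wx":0,"wy":0,"wz":0},
    {"tx":0.4,"ty":0,"tz":0,"wx":0,"wy":0,"wz":0},
  ],
)

```text
time_s: 8.78
ee_pos: [514.4, -16.9, 117.9]
ee_rot: [180.0, 0.0, -10.4]
force: [-1.3, 0.8, -0.2]
gripper_width: 0.3
gripper_force: 0.8
```

move_arm(
  plan=[
    {"tx":0.15,"ty":0,"tz":0,"wx":0,"wy":0,"wz":0},
    {"tx":0.15,"ty":0,"tz":0,"wx":0,"wy":0,"wz":0},
    {"tx":0.15,"ty":0,"tz":0,"wx":0,"wy":0,"wz":0},
    {"tx":0.15,"ty":0,"tz":0,"wx":0,"wy":0,"wz":0},
    {"tx":0.15,"ty":0,"tz":0,"wx":0,"wy":0,"wz":0},
    {"tx":0.15,"ty":0,"tz":0,"wx":0,"wy":0,"wz":0},
    {"tx":0.15,"ty":0,"tz":0,"wx":0,"wy":0,"wz":0},
    {"tx":0.15,"ty":0,"tz":0,"wx":0,"wy":0,"wz":0},
    {"tx":0.15,"ty":0,"tz":0,"wx":0,"wy":0,"wz":0},
    {"tx":0.15,"ty":0,"tz":0,"wx":0,"wy":0,"wz":0},
  ],
)

```text
time_s: 9.62
ee_pos: [527.9, -19.3, 117.9]
ee_rot: [180.0, 0.1, -10.4]
force: [-2.5, 0.9, 1.0]
gripper_width: 0.5
gripper_force: 1.5
```

move_arm(
  plan=[
    {"tx":0.1,"ty":0,"tz":0,"wx":0,"wy":0,"wz":0},
    {"tx":0.1,"ty":0,"tz":0,"wx":0,"wy":0,"wz":0},
    {"tx":0.1,"ty":0,"tz":0,"wx":0,"wy":0,"wz":0},
    {"tx":0.1,"ty":0,"tz":0,"wx":0,"wy":0,"wz":0},
    {"tx":0.1,"ty":0,"tz":0,"wx":0,"wy":0,"wz":0},
  ],
)

```text
time_s: 10.03
ee_pos: [534.4, -20.6, 118.1]
ee_rot: [180.0, -0.1, -10.4]
force: [-0.5, -0.2, -0.4]
gripper_width: 0.5
gripper_force: 0.0
```

move_arm(
  plan=[
    {"tx":0.1,"ty":0,"tz":0,"wx":0,"wy":0,"wz":0},
    {"tx":0.1,"ty":0,"tz":0,"wx":0,"wy":0,"wz":0},
    {"tx":0.1,"ty":0,"tz":0,"wx":0,"wy":0,"wz":0},
  ],
)

```text
time_s: 10.28
ee_pos: [535.5, -20.8, 117.9]
ee_rot: [180.0, 0.2, -10.4]
force: [-4.9, 2.2, 4.6]
gripper_width: 0.7
gripper_force: 2.8
```

move_arm(
  plan=[
    {"tx":0.1,"ty":0,"tz":0,"wx":0,"wy":0,"wz":0},
    {"tx":0.1,"ty":0,"tz":0,"wx":0,"wy":0,"wz":0},
    {"tx":0.1,"ty":0,"tz":0,"wx":0,"wy":0,"wz":0},
  ],
)

```text
time_s: 10.53
ee_pos: [535.6, -20.8, 117.9]
ee_rot: [180.0, 0.5, -10.4]
force: [-12.4, 2.2, 10.4]
gripper_width: 0.4
gripper_force: 6.4
```

The force dropped past the catch and then a hard stop came, so the drawer is seated. I retreat, rise, and go over to the left side of the lever, still high.

move_arm(
  plan=[
    {"tx":-1.0,"ty":0,"tz":0,"wx":0,"wy":0,"wz":0},
    {"tx":-1.4,"ty":0,"tz":0,"wx":0,"wy":0,"wz":0},
    {"tx":0,"ty":0,"tz":-3,"wx":0,"wy":0,"wz":0},
    {"tx":0,"ty":0,"tz":-3,"wx":0,"wy":0,"wz":0},
    {"tx":0,"ty":0,"tz":-3,"wx":0,"wy":0,"wz":0},
    {"tx":0,"ty":0,"tz":-3,"wx":0,"wy":0,"wz":0},
    {"tx":0,"ty":0,"tz":-3,"wx":0,"wy":0,"wz":0},
    {"tx":0,"ty":0,"tz":-2.6,"wx":0,"wy":0,"wz":0},
    {"tx":0,"ty":0,"tz":0,"wx":0,"wy":0,"wz":0},
  ],
)

```text
time_s: 11.28
ee_pos: [519.1, -17.4, 299.9]
ee_rot: [-179.9, -0.7, -10.4]
force: [0.7, 0.3, -0.7]
gripper_width: 0.3
gripper_force: 0.0
```

Run:
```python
from workcell import env, grab_frame
import cv2,numpy as np
a=grab_frame("scene")["color"];b=grab_frame("side")["color"]
r=lambda c:cv2.resize(c[:,:,::-1],(400,400),interpolation=cv2.INTER_CUBIC)
cv2.imwrite("pics/c4.png",np.hstack([r(a[160:260,160:260]),r(b[110:230,190:310])]))
s=env.state();print(s["ee_pos"],s["force"])
```

```text
[516.63297798 -17.23528644 294.78947909] [-0.29687318 -0.25947661 -1.0946969 ]
```

View pics/c4.png

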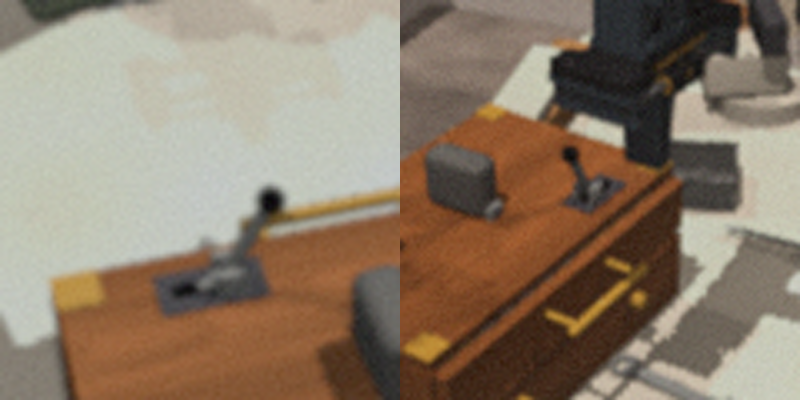

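The drawer is flush in the side panel at (590,300), and the lever is still left at (270,200) in the left panel. I go to the left of the knob and descend.

move_arm(
  plan=[
    {"tx":2.1,"ty":0.43,"tz":0,"wx":0,"wy":0,"wz":0},
    {"tx":2.1,"ty":0.43,"tz":0,"wx":0,"wy":0,"wz":0},
    {"tx":2.1,"ty":0.43,"tz":0,"wx":0,"wy":0,"wz":0},
    {"tx":2.1,"ty":0.43,"tz":0,"wx":0,"wy":0,"wz":0},
    {"tx":2.1,"ty":0.43,"tz":0,"wx":0,"wy":0,"wz":0},
    {"tx":2.1,"ty":0.43,"tz":0,"wx":0,"wy":0,"wz":0},
    {"tx":0,"ty":0,"tz":0,"wx":0,"wy":0,"wz":0},
    {"tx":0,"ty":0,"tz":1.8,"wx":0,"wy":0,"wz":0},
    {"tx":0,"ty":0,"tz":1.8,"wx":0,"wy":0,"wz":0},
    {"tx":0,"ty":0,"tz":1.8,"wx":0,"wy":0,"wz":0},
    {"tx":0,"ty":0,"tz":1.7,"wx":0,"wy":0,"wz":0},
    {"tx":0,"ty":0,"tz":0,"wx":0,"wy":0,"wz":0},
  ],
)

```text
time_s: 12.38
ee_pos: [632.0, -64.7, 217.5]
ee_rot: [180.0, 0.6, -10.4]
force: [-0.2, 0.4, -1.2]
gripper_width: 0.3
gripper_force: 0.0
```

move_arm(
  plan=[
    {"tx":0,"ty":0.5,"tz":0,"wx":0,"wy":0,"wz":0},
    {"tx":0,"ty":0.6,"tz":0,"wx":0,"wy":0,"wz":0},
    {"tx":0,"ty":0.6,"tz":0,"wx":0,"wy":0,"wz":0},
    {"tx":0,"ty":0.6,"tz":0,"wx":0,"wy":0,"wz":0},
    {"tx":0,"ty":0.6,"tz":0,"wx":0,"wy":0,"wz":0},
    {"tx":0,"ty":0.6,"tz":0,"wx":0,"wy":0,"wz":0},
    {"tx":0,"ty":0.6,"tz":0,"wx":0,"wy":0,"wz":0},
    {"tx":0,"ty":0.6,"tz":0,"wx":0,"wy":0,"wz":0},
    {"tx":0,"ty":0.6,"tz":0,"wx":0,"wy":0,"wz":0},
    {"tx":0,"ty":0.6,"tz":0,"wx":0,"wy":0,"wz":0},
    {"tx":0,"ty":0.4,"tz":0,"wx":0,"wy":0,"wz":0},
    {"tx":0,"ty":0,"tz":0,"wx":0,"wy":0,"wz":0},
  ],
)

```text
time_s: 13.38
ee_pos: [623.6, -128.4, 222.6]
ee_rot: [179.9, 0.0, -10.4]
force: [0.6, 0.5, 0.0]
gripper_width: 0.5
gripper_force: 0.0
```

move_arm(
  plan=[
    {"tx":0,"ty":0.3,"tz":0,"wx":0,"wy":0,"wz":0},
    {"tx":0,"ty":0.3,"tz":0,"wx":0,"wy":0,"wz":0},
    {"tx":0,"ty":0.2,"tz":0,"wx":0,"wy":0,"wz":0},
    {"tx":0,"ty":0,"tz":0,"wx":0,"wy":0,"wz":0},
  ],
)

```text
time_s: 13.72
ee_pos: [622.4, -135.4, 222.8]
ee_rot: [180.0, 0.0, -10.4]
force: [0.0, 0.0, 0.3]
gripper_width: 0.2
gripper_force: 0.1
```

move_arm(
  plan=[
    {"tx":0,"ty":0.1,"tz":0,"wx":0,"wy":0,"wz":0},
    {"tx":0,"ty":0.1,"tz":0,"wx":0,"wy":0,"wz":0},
    {"tx":0,"ty":0,"tz":0,"wx":0,"wy":0,"wz":0},
  ],
)

```text
time_s: 13.97
ee_pos: [622.2, -137.0, 222.9]
ee_rot: [180.0, 0.0, -10.4]
force: [1.0, 0.8, -0.6]
gripper_width: 0.3
gripper_force: 0.3
```

move_arm(
  plan=[
    {"tx":0,"ty":0.1,"tz":0,"wx":0,"wy":0,"wz":0},
    {"tx":0,"ty":0.1,"tz":0,"wx":0,"wy":0,"wz":0},
    {"tx":0,"ty":0,"tz":0,"wx":0,"wy":0,"wz":0},
  ],
)

```text
time_s: 14.22
ee_pos: [621.8, -139.1, 223.0]
ee_rot: [180.0, -0.0, -10.4]
force: [0.1, 0.5, -0.9]
gripper_width: 0.6
gripper_force: 0.4
```

move_arm(
  plan=[
    {"tx":0,"ty":0.1,"tz":0,"wx":0,"wy":0,"wz":0},
    {"tx":0,"ty":0.1,"tz":0,"wx":0,"wy":0,"wz":0},
    {"tx":0,"ty":0,"tz":0,"wx":0,"wy":0,"wz":0},
  ],
)

```text
time_s: 14.47
ee_pos: [621.5, -141.1, 223.0]
ee_rot: [-180.0, -0.0, -10.4]
force: [-0.2, 1.9, -0.2]
gripper_width: 0.7
gripper_force: 0.5
```

move_arm(
  plan=[
    {"tx":0,"ty":0.1,"tz":0,"wx":0,"wy":0,"wz":0},
    {"tx":0,"ty":0.1,"tz":0,"wx":0,"wy":0,"wz":0},
    {"tx":0,"ty":0,"tz":0,"wx":0,"wy":0,"wz":0},
  ],
)

```text
time_s: 14.72
ee_pos: [621.4, -141.3, 222.9]
ee_rot: [-179.8, 0.0, -10.4]
force: [1.0, 6.5, -0.6]
gripper_width: 0.3
gripper_force: 2.8
```

Stop felt. I back off 5 mm, rise, and look.

move_arm(
  plan=[
    {"tx":0,"ty":-0.6,"tz":0,"wx":0,"wy":0,"wz":0},
    {"tx":0,"ty":0,"tz":-2.5,"wx":0,"wy":0,"wz":0},
    {"tx":0,"ty":0,"tz":-3,"wx":0,"wy":0,"wz":0},
    {"tx":0,"ty":0,"tz":-3,"wx":0,"wy":0,"wz":0},
    {"tx":-3,"ty":0,"tz":-1,"wx":0,"wy":0,"wz":0},
    {"tx":-3,"ty":0,"tz":0,"wx":0,"wy":0,"wz":0},
    {"tx":-3,"ty":0,"tz":0,"wx":0,"wy":0,"wz":0},
    {"tx":-3,"ty":0,"tz":0,"wx":0,"wy":0,"wz":0},
    {"tx":0,"ty":0,"tz":0,"wx":0,"wy":0,"wz":0},
    {"tx":0,"ty":0,"tz":0,"wx":0,"wy":0,"wz":0},
  ],
)

```text
time_s: 15.55
ee_pos: [503.3, -115.7, 319.1]
ee_rot: [179.9, -0.1, -10.4]
force: [0.8, -0.0, 0.8]
gripper_width: 0.6
gripper_force: 0.0
```

Run:
```python
from workcell import env, grab_frame
import cv2,numpy as np
a=grab_frame("scene")["color"];b=grab_frame("side")["color"]
r=lambda c:cv2.resize(c[:,:,::-1],(400,400),interpolation=cv2.INTER_CUBIC)
cv2.imwrite("pics/c5.png",np.hstack([r(a[160:260,160:260]),r(b[110:230,190:310])]))
s=env.state();print(s["ee_pos"],s["force"])
```

```text
[ 504.96380724 -115.87345033  318.37748427] [-0.35229989 -0.07728682  0.10712962]
```

View pics/c5.png

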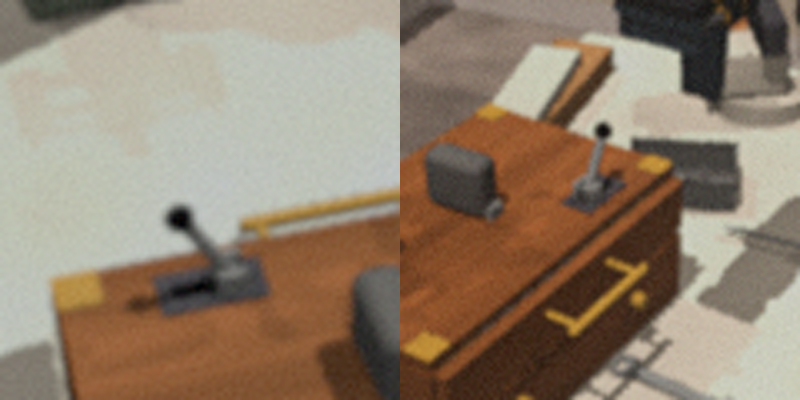

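The knob is back at its starting pixel, (205,214) in the scene image, the drawer is flush, and the arm is clear.

```bash
python3 -c "
from workcell import env
print(env.job_done())"
```

```text
the job is handed in; nothing more can be done
None
```

I swung the lever over to free the drawer, pushed the drawer gently home past its catch, swung the lever back to its locked stop, and handed the job in at about 16 s; no verdict was returned.

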